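# Refit the handle of a socket chisel

## Robot

A 6-joint arm with a two-finger parallel gripper is mounted at the origin on the work surface. World frame = base frame: x ahead of the robot, y to its left, z up, the work surface at z = 0. Lengths are in m, angles in rad, forces in N, time in s.
With the tool pointing down it reaches from about 0.35 to 0.85 m from the base axis. Payload 8.1 kg.
Tool frame: the origin (TCP) lies between the finger pads; the fingertips stand nose_length ahead of it and the grasp point (between the pads) lies 2 mm behind it (nose_length is the distance from the TCP to the fingertips, in m); z points along the fingers, x is the direction in which the jaws open and shut, and the axes are right-handed (so a half turn about z gives the same grasp; the last joint's range is limited). The gripper opens to 93 mm and grips with 3 to 60 N. Pads are 15 mm wide; open, the fingers measure 128 mm over their backs; the gripper's body (75 mm by 188 mm) begins 65 mm behind the grasp point.
Start: joints at [-1.401, 0.13, 1.488, -0, 1.523, -0.085], TCP at [0.151, -0.581, 0.236] pointing down, gripper open.
Joint ranges: [-2.96, 2.96], [-0.89, 2.26], [0.02, 2.5], [-1.34, 4.48], [0, 2.73], [-2.66, 2.66]. Speed limits (rad/s): [2.39, 2.39, 2.79, 3.14, 3.14, 3.14].

## Interface

Orientations are given as a rotation vector (axis times angle).
In Python, from plant import * gives the robot as it stands.
- The arm moves only by the tool carry_out, never from a script. Its argument "steps" is a list of rows, each an object with "xyz": the shift along the world's x, y, z in cm, a list of three; "rot": the turn, a rotation vector about the world's x, y, z in degrees, a list of three. In form: [{"xyz": [tx, ty, tz], "rot": [rx, ry, rz]}, ...]. A call has 1 to 10 rows; each row is the pose to reach, as a shift and turn from the pose commanded when the call began; what a row does not reach only later rows make up. A row lasts 1/10 s, in which the tool goes at most 50 mm and 8.59 degrees, less where a joint would pass 70% of its speed; a pose out of reach is approached as far as the arm can. A call with a gripper value outside its range is refused whole. "grip" is the opening, from 0 (shut) to 1 (fully open), set as the call begins (left out, the last holds). The fingers move at their own pace and stop on an object; "force" is the grip in N (left out, the last holds). Time passes only in rows, so rows that repeat a pose let the fingers close. It gives the time, the measured TCP pose, the force and the opening at its end, in the units of the state.
- read_state(): the state, without advancing time (a new reading comes with each control period).
- read_camera(name): name is "scene" or "top"; returns the picture (420x560x3 uint8, red, green, blue); there is no depth.
- calibration(name): a dict with "fov_y" (degrees; the focal length in pixels is half the picture's height over the tangent of half this angle, whatever the lens; pixels are square), "cx", "cy" (the principal point, pixels), "xyz" and "attitude" of the camera in the world. Camera axes: x right, y down, z forward; pixel columns grow to the right and rows downward; lengths in m; the calibration is good to about 2 mm. A picture is of the moment at which its call begins. calibration takes no time and is no camera call.
- close_job(): hands the job in, once; it reports no verdict.
The state is a dict: "t": time; "q": joint angles; "dq": joint speeds; "joint_torque": joint torques, N m; "tool_pos": TCP position; "orientation": TCP orientation; "force": force on the tool from outside, world axes, zero at the start; "wrist_torque": the same for the moment, N m; "opening": finger opening in m.
Only numpy, scipy, OpenCV 4.12 (cv2) and the standard library are available. Lean on these libraries where they do the work, as an engineer would, in place of code of your own. Each camera call takes 0.05 s, during which the arm holds its last target.

## Task

Refit the loose handle of the chisel that stands in the vise: take the pale ash handle from the rack, set its tapered end straight into the chisel's socket with light hand pressure only, and let go. Then lock it with the mallet in two or more separate taps, never hard enough to split it, until it stops dead and goes no deeper (some gap may stay under its shoulder). Stand the mallet back upright on its cork pad and leave everything else where it is.

Things in the scene. Friction and masses are not known exactly. Their poses are not given: they have to be found in the camera images.
- handle_mid (a point): centre of the loose chisel handle; z along it towards the butt. Pale ash, round, 28 to 30 mm thick, steel hoop and brown leather cap at the butt, 110 g. The shoulder is 47.5 mm below this point, the flat butt 47.5 mm above. Under the shoulder: a tapered shank 40 mm long, 20 mm thick, 12 mm at the tip (6 degrees a side). It starts shank down in a rack hole, shoulder on the rack's top
- socket_mouth (a point): centre of the mouth (rim) of the socket of a steel chisel clamped upright in the vise; z up along the bore. Rim 27 mm across, mouth 21 mm wide, 150 mm above the bench, 65 mm above the jaws. The blind bore tapers as the shank does. With the shoulder on the rim handle_mid would be 47.5 mm above this point
- chisel: the same point; the feel of the fit, which varies: the shank first bears with its shoulder 7 to 17 mm above the rim. The force to drive it on grows over 5 mm to some 25 to 36 N, holds for 1 to 2 mm more, then it stops dead (0.5 to 10.5 mm above the rim): locked. It stays as deep as driven. The handle splits at 70 N, so let the mallet meet it slowly, at no more than about 20 mm/s
- mallet_head (a point): centre of the beech mallet's head, a block 60 mm (x) by 50 mm (y) by 90 mm (z, between its two striking faces); a round 21 mm handle, 150 mm long, leaves the head's middle towards -x. 240 g. It stands on a striking face on the pad, handle level, this point 45 mm above the pad's top. Hold it by the head from above (50 mm wide) or by its handle
- pad_top (a point): centre of the top of the mallet's cork pad, 130 x 130 mm, 4 mm thick, lying on the bench
- vise: cast-iron bench vise, fixed to the bench, about 220 mm long (x, screw end at -x) and 125 mm wide at its tommy bar; jaws 100 mm wide (y), their tops 85 mm above the bench. Origin under the jaws' middle, at bench height, straight below the socket
- rack: fixed wooden rack on the bench, 62 x 222 x 52 mm, with three holes 22 mm wide in a row along y, 72 mm apart. Origin under its centre, at bench height
- awl: bystander: awl with a round dark brown handle, 30 mm thick and 79 mm tall, standing in a hole of the rack. Origin at the handle's underside, on the rack's top
- gouge: bystander: small gouge with a round red-brown handle, 30 mm thick and 79 mm tall, standing in a hole of the rack. Origin as the awl's
- plane: bystander: steel block plane, 150 x 46 mm, 56 mm high, on the bench. Origin under its centre
- square: bystander: try square, dark stock 100 mm, steel blade 150 mm, lying on the bench, 18 mm high
- gauge: bystander: marking gauge, 190 mm long, 66 mm high, on the bench
- nail_tin: bystander: open copper-coloured nail tin, 72 mm across, 38 mm high, on the bench
- knee: bystander: L-shaped wooden boat knee, 110 x 90 mm, 22 mm high, lying on the bench
Not all that is in view belongs to the job. What is shaped like the part that bears handle_mid but purple is not meant.

How it is judged:
By the outcome, as a careful person would: the job done as asked, in the order asked, and still so for the second after the job is handed in, with the robot touching nothing.
It also fails if it takes over 72 s, if anything falls off the work surface, if the arm or the gripper's body presses on something with over 40 N, if the wrist force passes 120 N, or if a joint passes its speed limit or range.

## Working session

There is one attempt and no reset: what is moved stays moved. The work goes in short steps, Python scripts to look and compute and a tool call to move; the robot and the scene stay as the last step left them, time stands still between calls to the robot, and variables do not carry over. Pictures are saved under pics/ and viewed, and the job is handed in when it is done.

Besides the shell and the picture viewer there is one more tool, called after "Emit:" by a JSON object that holds its "fn" and its "kwargs", one argument or row to a line. carry_out: Moves the arm, as the interface text tells. Its arguments: {"type":"object","properties":{"steps":{"type":"array","items":{"type":"object","properties":{"xyz":{"type":"array","items":{"type":"number"}},"rot":{"type":"array","items":{"type":"number"}}}}},"grip":{"type":"number"},"force":{"type":"number"}},"required":["steps"]}

```bash
ls; mkdir -p pics; python3 - <<'E'
from plant import *
import cv2
s=read_state();print(s)
for n in("scene","top"):
    print(n,calibration(n)); im=read_camera(n); cv2.imwrite(f"pics/{n}0.png",im[:,:,::-1])
E
```

```text
pics
{'t': 0.0, 'q': array([-1.40142397e+00,  1.31168247e-01,  1.48929088e+00,  1.41431078e-05,
        1.52299681e+00, -8.53991006e-02]), 'dq': array([ 0.00087948,  0.00085844,  0.00082986, -0.00018821, -0.00049414,
        0.00036827]), 'joint_torque': array([-8.16250249e-04, -5.59844685e+01, -4.91764319e+01,  7.67007843e-02,
        3.53696581e-02, -1.50082792e-04]), 'tool_pos': array([ 0.15114936, -0.58008587,  0.23457683]), 'orientation': array([-2.48465002e+00,  1.92044964e+00,  2.13874940e-03]), 'force': array([0.0342099 , 0.65303777, 0.32639014]), 'wrist_torque': array([ 0.00569067,  0.05567355, -0.0263714 ]), 'opening': 0.09305541804910712}
scene {'fov_y': 49.75611213603167, 'cx': 280.2061234427022, 'cy': 208.98808295871905, 'xyz': array([ 1.08168031, -0.32926785,  0.98686729]), 'attitude': array([-2.24829079, -1.23975621,  0.39074309])}
top {'fov_y': 54.85824606148188, 'cx': 276.07711937064516, 'cy': 208.43230063089706, 'xyz': array([0.50083535, 0.00321129, 1.23670837]), 'attitude': array([-2.20498097,  2.14890417, -0.04025208])}
```

View pics/scene0.png

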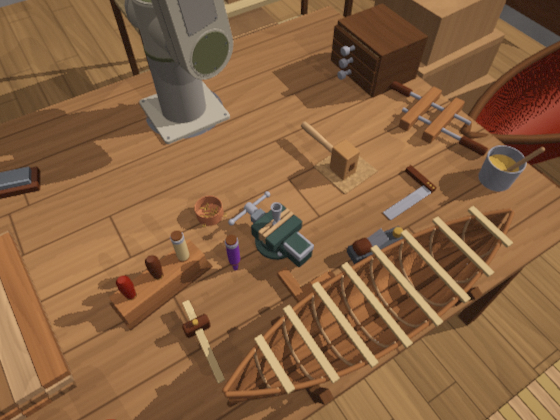

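View pics/top0.png

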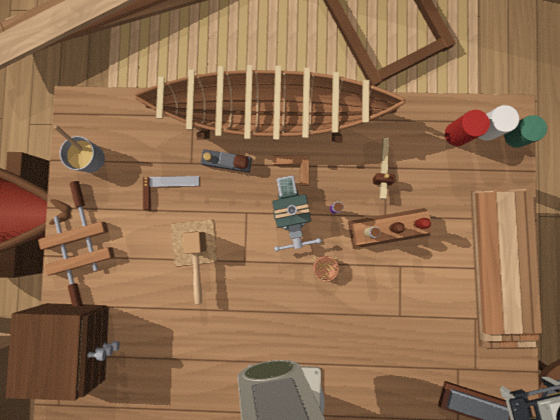

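```bash
cat > h.py <<'E'
import numpy as np,cv2
from plant import *
from scipy.spatial.transform import Rotation as R
def cam(n):
    c=calibration(n); f=210/np.tan(np.radians(c["fov_y"]/2))
    return c,f,R.from_rotvec(c["attitude"]).as_matrix()
def ray(n,u,v):
    c,f,M=cam(n); return np.array(c["xyz"]),M@np.array([(u-c["cx"])/f,(v-c["cy"])/f,1.])
def onz(n,u,v,z):
    o,d=ray(n,u,v); return o+d*(z-o[2])/d[2]
def proj(n,p):
    c,f,M=cam(n); q=M.T@(np.array(p)-c["xyz"]); return np.array([f*q[0]/q[2]+c["cx"],f*q[1]/q[2]+c["cy"]])
def tri(u1,v1,u2,v2):
    a,d=ray("scene",u1,v1);b,e=ray("top",u2,v2)
    s=np.linalg.lstsq(np.c_[d,-e],b-a,rcond=None)[0]
    return (a+d*s[0]+b+e*s[1])/2, np.linalg.norm(a+d*s[0]-b-e*s[1])
E
python3 - <<'E'
from h import *
for n in("scene","top"):
    im=cv2.imread(f"pics/{n}0.png")
    print(proj(n,[.5,0,0]),proj(n,[.5,.2,0]))
E
```

```text
[265.47610377 220.78400336] [327.23079125 188.94892414]
[287.19117949 234.24105146] [221.87319738 232.50311422]
```

```bash
python3 - <<'E'
from h import *
s=cv2.imread("pics/scene0.png");t=cv2.imread("pics/top0.png")
a=cv2.resize(s[180:330,100:340],None,fx=3.2,fy=3.2,interpolation=cv2.INTER_CUBIC)
b=cv2.resize(t[160:310,160:440],None,fx=2.8,fy=2.8,interpolation=cv2.INTER_CUBIC)
cv2.imwrite("pics/sc.png",a);cv2.imwrite("pics/tc.png",b)
c=cv2.resize(s[110:200,290:390],None,fx=6,fy=6,interpolation=cv2.INTER_CUBIC);cv2.imwrite("pics/mc.png",c)
E
```

```text
(no output)
```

View pics/sc.png

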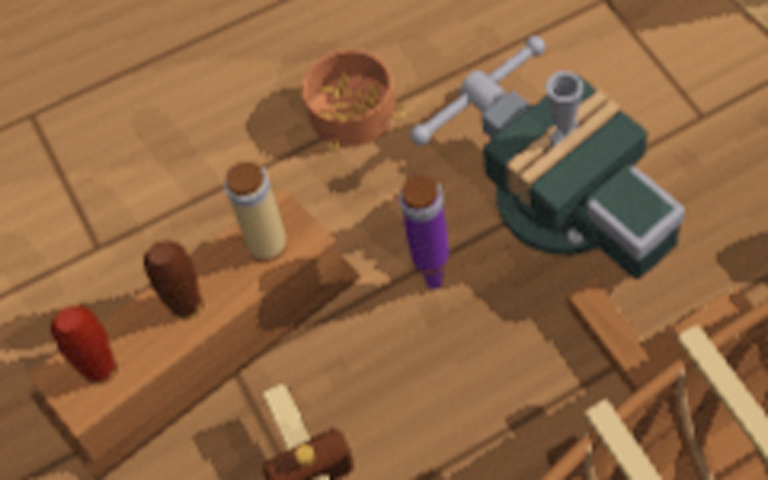

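View pics/tc.png

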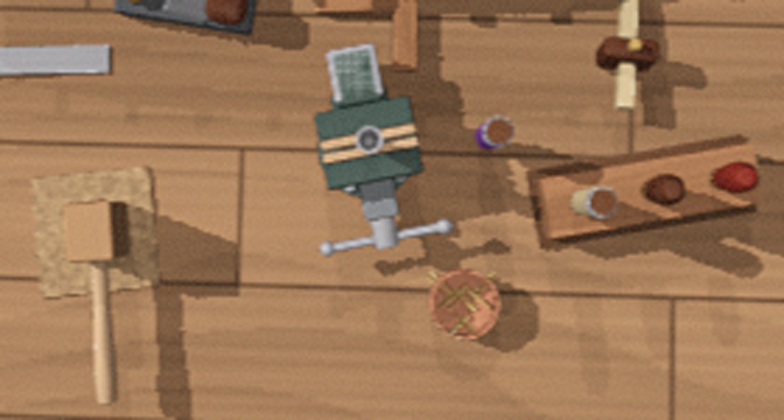

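View pics/mc.png

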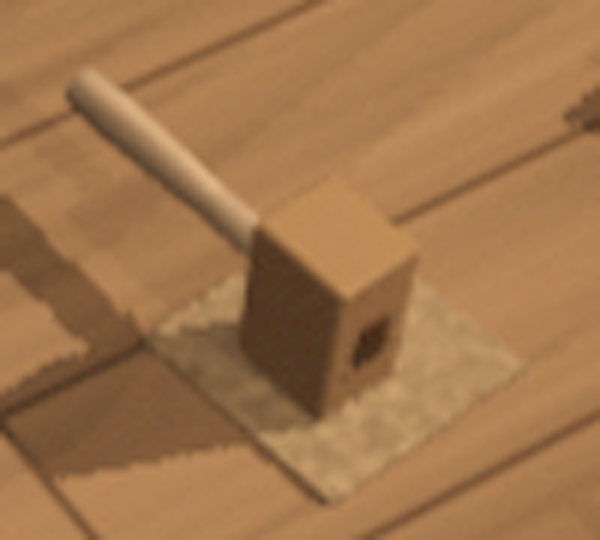

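```bash
python3 - <<'E'
from h import *
print("butt tri",tri(177.2,235.6,375.4,231.8),onz("scene",177.2,235.6,.147),onz("top",375.4,231.8,.147))
print("rim",tri(276.6,206.6,291.4,209.6),onz("scene",276.6,206.6,.15),onz("top",291.4,209.6,.15))
s=cv2.imread("pics/scene0.png");t=cv2.imread("pics/top0.png")
def up(im,x,y,w,h,k,n): cv2.imwrite(f"pics/{n}.png",cv2.resize(im[y:y+h,x:x+w],None,fx=k,fy=k,interpolation=cv2.INTER_NEAREST))
up(s,165,225,30,45,12,"a1");up(t,355,218,40,28,12,"a2");up(s,260,195,35,35,12,"a3");up(t,275,195,35,30,12,"a4")
a=[cv2.imread(f"pics/a{i}.png") for i in(1,2,3,4)]
H=540;out=np.zeros((560,860,3),np.uint8)
x=0
out=np.zeros((900,920,3),np.uint8)
out[:a[0].shape[0],:a[0].shape[1]]=a[0];out[:a[1].shape[0],400:400+a[1].shape[1]]=a[1]
out[:,:]=out
b=np.zeros((420,860,3),np.uint8);b[:,:420]=a[2];b[:360,430:850]=a[3];cv2.imwrite("pics/b2.png",b)
cv2.imwrite("pics/b1.png",out[:540,:])
# mallet top corners from crop; scale6
for p in [(330,178),(418,255),(345,300),(255,225)]:
    print("m",onz("scene",290+p[0]/6,110+p[1]/6,.094))
for p in [(64,203),(111,200),(113,259),(66,262)]:
    print("mt",onz("top",160+p[0]/2.8,160+p[1]/2.8,.094))
for p in [(32,180),(152,168),(158,286),(44,297)]:
    print("pad",onz("top",160+p[0]/2.8,160+p[1]/2.8,.004))
for p in [(100,265),(105,400)]:
    print("hd",onz("top",160+p[0]/2.8,160+p[1]/2.8,.055))
E
```

```text
butt tri (array([ 0.51380258, -0.23398135,  0.14328144]), np.float64(0.00415888701873246)) [ 0.51746043 -0.23261946  0.147     ] [ 0.51286901 -0.23508858  0.147     ]
rim (array([ 0.5670751 , -0.00849134,  0.14837491]), np.float64(0.0018696898546327978)) [ 0.56853254 -0.00830098  0.15      ] [ 0.56650292 -0.00927867  0.15      ]
m [0.44259808 0.29063017 0.094     ]
m [0.50116072 0.29519386 0.094     ]
m [0.50520134 0.25147572 0.094     ]
m [0.44802143 0.24451786 0.094     ]
mt [0.49713488 0.29606416 0.094     ]
mt [0.50142915 0.24835114 0.094     ]
mt [0.4421042  0.24403817 0.094     ]
mt [0.43777294 0.29158895 0.094     ]
pad [0.52103063 0.35539883 0.004     ]
pad [0.53755204 0.223991   0.004     ]
pad [0.40969163 0.21281881 0.004     ]
pad [0.39429592 0.33680772 0.004     ]
hd [0.43349888 0.26564039 0.055     ]
hd [0.294713   0.25500439 0.055     ]
```

View pics/b1.png

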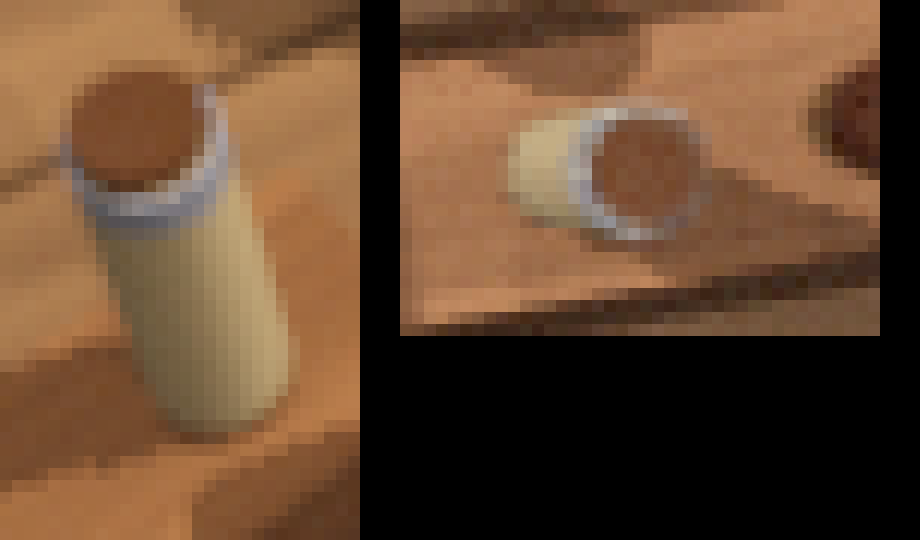

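View pics/b2.png

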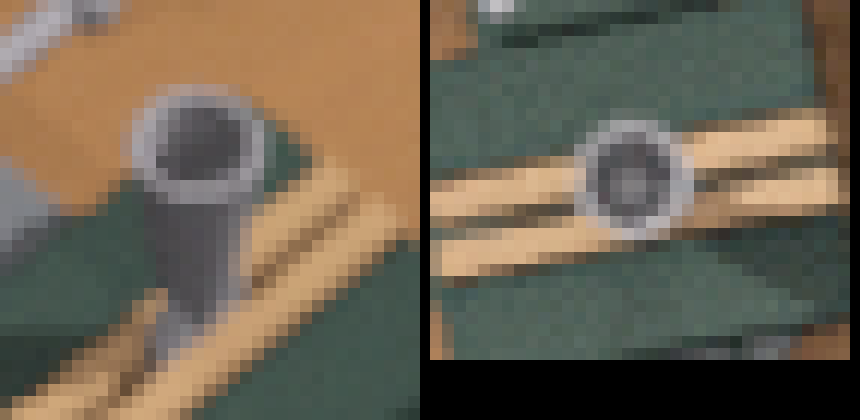

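```bash
python3 - <<'E'
import plant
print([n for n in dir(plant) if n[0]!='_'], getattr(plant,'nose_length',None))
from h import *
print("butt",onz("scene",176.5,235.6,.147),onz("top",375.2,231.7,.147),tri(176.5,235.6,375.2,231.7))
print("rim",onz("scene",276.1,206.6,.15),onz("top",291.6,209.5,.15),tri(276.1,206.6,291.6,209.5))
# ash shaft axis at shoulder
for p in [(371,232),(397,228),(423,224)]: print(onz("top",*p,.13))
E
```

```text
['IKError', 'calibration', 'close_job', 'nose_length', 'read_camera', 'read_state'] 0.017
butt [ 0.5166477  -0.23391238  0.147     ] [ 0.51312188 -0.23455419  0.147     ] (array([ 0.51360632, -0.23439258,  0.14333658]), np.float64(0.002078258524699839))
rim [ 0.56792623 -0.00926663  0.15      ] [ 0.56678567 -0.00980943  0.15      ] (array([ 0.56710545, -0.00937001,  0.14908147]), np.float64(0.0010440050523415933))
[ 0.51220079 -0.22693645  0.13      ]
[ 0.52488803 -0.29693414  0.13      ]
[ 0.53755079 -0.36679679  0.13      ]
```

Emit:
{"fn": "carry_out", "kwargs": {
  "steps": [
    {"xyz": [36.4,34.6,0],"rot": [0,0,85.7]},
    {"xyz": [36.4,34.6,0],"rot": [0,0,85.7]},
    {"xyz": [36.4,34.6,0],"rot": [0,0,85.7]},
    {"xyz": [36.4,34.6,0],"rot": [0,0,85.7]},
    {"xyz": [36.4,34.6,0],"rot": [0,0,85.7]},
    {"xyz": [36.4,34.6,0],"rot": [0,0,85.7]},
    {"xyz": [36.4,34.6,0],"rot": [0,0,85.7]},
    {"xyz": [36.4,34.6,0],"rot": [0,0,85.7]},
    {"xyz": [36.4,34.6,0],"rot": [0,0,85.7]},
    {"xyz": [36.4,34.6,0],"rot": [0,0,85.7]}
  ],
  "grip": 0.7
}}

```text
t: 1.1
tool_pos: [0.5147, -0.2343, 0.2353]
orientation: [-3.128, -0.292, 0.001]
force: [0.7, -1.4, -1.1]
opening: 0.0648
```

Emit:
{"fn": "carry_out", "kwargs": {
  "steps": [
    {"xyz": [0,0,-4]},
    {"xyz": [0,0,-8]},
    {"xyz": [0,0,-11]},
    {"xyz": [0,0,-12.3]},
    {"xyz": [0,0,-12.3]}
  ]
}}

```text
validation failed for argument at $.st...
```

```bash
python3 - <<'E'
from h import *
s=read_camera("scene")[:,:,::-1];t=read_camera("top")[:,:,::-1]
a=cv2.resize(s[170:290,110:240],None,fx=3,fy=3);b=cv2.resize(t[180:270,310:440],None,fx=3,fy=3)
o=np.zeros((360,790,3),np.uint8);o[:,:390]=a;o[:270,400:790]=b;cv2.imwrite("pics/g1.png",o)
E
```

```text
(no output)
```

View pics/g1.png

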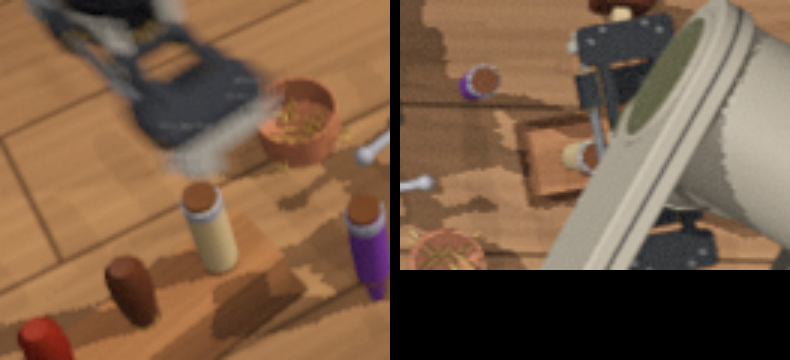

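The descent was refused because the rot entry was missing. The picture shows the open gripper above the ash handle (crop 200,190), with the jaws across the rack.

Emit:
{"fn": "carry_out", "kwargs": {
  "steps": [
    {"xyz": [0,0,-4],"rot": [0,0,0]},
    {"xyz": [0,0,-8],"rot": [0,0,0]},
    {"xyz": [0,0,-11],"rot": [0,0,0]},
    {"xyz": [0,0,-12.3],"rot": [0,0,0]},
    {"xyz": [0,0,-12.3],"rot": [0,0,0]}
  ]
}}

```text
t: 1.7
tool_pos: [0.5118, -0.2357, 0.1103]
orientation: [-3.126, -0.28, 0.006]
force: [-0.0, 0.2, 0.5]
opening: 0.0652
```

```bash
python3 - <<'E'
from h import *
s=read_camera("scene")[:,:,::-1];t=read_camera("top")[:,:,::-1]
a=cv2.resize(s[170:290,110:240],None,fx=3,fy=3);b=cv2.resize(t[180:270,310:440],None,fx=3,fy=3)
o=np.zeros((360,790,3),np.uint8);o[:,:390]=a;o[:270,400:790]=b;cv2.imwrite("pics/g2.png",o)
print(read_state()["force"])
E
```

```text
[0.24375268 0.50339646 0.8519887 ]
```

View pics/g2.png

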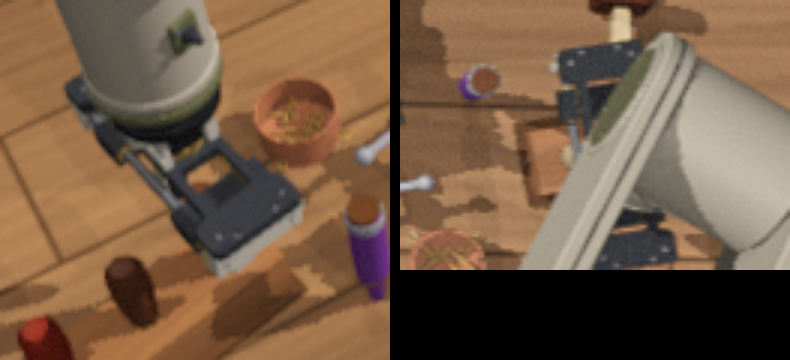

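The gripper now straddles the handle in its hole and clears the awl (crop 130,290). Next I close it.

Emit:
{"fn": "carry_out", "kwargs": {
  "steps": [
    {"xyz": [0,0,0],"rot": [0,0,0]},
    {"xyz": [0,0,0],"rot": [0,0,0]},
    {"xyz": [0,0,0],"rot": [0,0,0]},
    {"xyz": [0,0,0],"rot": [0,0,0]},
    {"xyz": [0,0,0],"rot": [0,0,0]},
    {"xyz": [0,0,0],"rot": [0,0,0]}
  ],
  "grip": 0,
  "force": 20
}}

```text
t: 2.4
tool_pos: [0.5137, -0.2362, 0.1129]
orientation: [3.129, 0.282, 0.0]
force: [-0.9, 0.3, 1.8]
opening: 0.0279
```

Emit:
{"fn": "carry_out", "kwargs": {
  "steps": [
    {"xyz": [0,0,2],"rot": [0,0,0]},
    {"xyz": [0,0,5],"rot": [0,0,0]},
    {"xyz": [0,0,9],"rot": [0,0,0]},
    {"xyz": [0,0,13],"rot": [0,0,0]},
    {"xyz": [0,0,16.5],"rot": [0,0,0]},
    {"xyz": [1,4,16.5],"rot": [0,0,0]},
    {"xyz": [2,8,16.5],"rot": [0,0,0]},
    {"xyz": [3,12,16.5],"rot": [0,0,0]},
    {"xyz": [4,16,16.5],"rot": [0,0,0]},
    {"xyz": [5,20,16.5],"rot": [0,0,0]}
  ]
}}

```text
t: 3.4
tool_pos: [0.5637, -0.0345, 0.2774]
orientation: [-3.129, -0.282, 0.001]
force: [0.1, 0.1, -1.0]
opening: 0.0284
```

Emit:
{"fn": "carry_out", "kwargs": {
  "steps": [
    {"xyz": [0.3,2,0],"rot": [0,0,0]},
    {"xyz": [0.3,2.5,0],"rot": [0,0,0]},
    {"xyz": [0.3,2.5,0],"rot": [0,0,0]},
    {"xyz": [0.3,2.5,0],"rot": [0,0,0]},
    {"xyz": [0.3,2.5,0],"rot": [0,0,0]}
  ]
}}

```text
t: 3.9
tool_pos: [0.5665, -0.0124, 0.2776]
orientation: [3.129, 0.279, -0.0]
force: [-0.2, 0.2, -0.1]
opening: 0.028
```

```bash
python3 - <<'E'
from h import *
s=read_camera("scene")[:,:,::-1];t=read_camera("top")[:,:,::-1]
cv2.imwrite("pics/s3.png",s);cv2.imwrite("pics/t3.png",t)
cv2.imwrite("pics/g3.png",cv2.resize(s[130:250,220:340],None,fx=5,fy=5,interpolation=cv2.INTER_CUBIC))
st=read_state();print(st["tool_pos"],st["orientation"],st["force"],st["opening"])
E
```

```text
[ 0.56657273 -0.01225387  0.2776464 ] [ 3.12900440e+00  2.79528332e-01 -2.42593773e-05] [ 0.25840348  0.51009983 -0.85597417] 0.027762880724209772
```

View pics/g3.png

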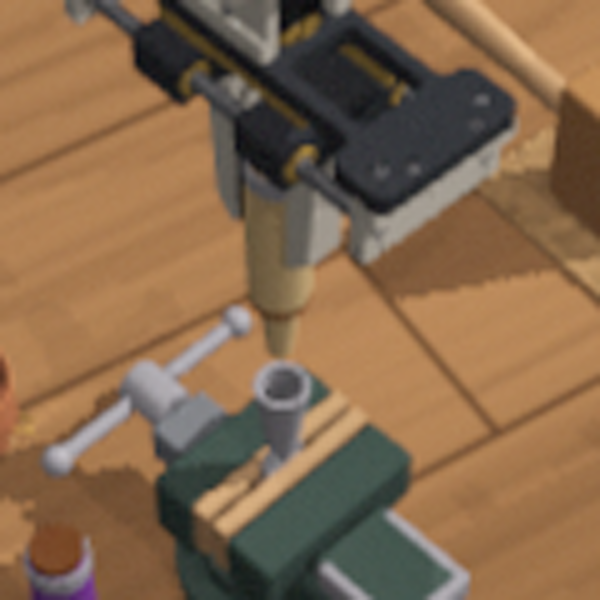

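View pics/t3.png

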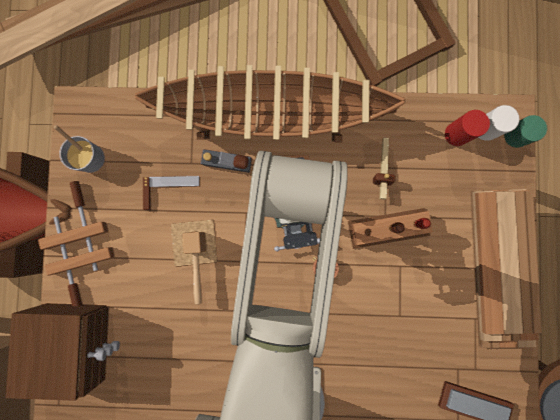

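```bash
python3 - <<'E'
from h import *
r=onz("scene",276.2,206.9,.15);print(r,"tip",onz("scene",275.8,200.1,.177), "ideal",proj("scene",[r[0],r[1],.177]))
# shaft axis direction: shoulder centre
print(onz("scene",220+277/5-.4,130+310/5-.4,.217), proj("scene",[r[0],r[1],.217]))
s=cv2.imread("pics/s3.png")
cv2.imwrite("pics/g4.png",cv2.resize(s[160:220,255:305],None,fx=12,fy=12,interpolation=cv2.INTER_NEAREST)[:600])
E
```

```text
[ 0.56876269 -0.00952149  0.15      ] tip [ 0.56898533 -0.01066387  0.177     ] ideal [276.18118263 199.81389869]
[ 0.57408419 -0.01577466  0.217     ] [276.15175134 188.73088716]
```

View pics/g4.png

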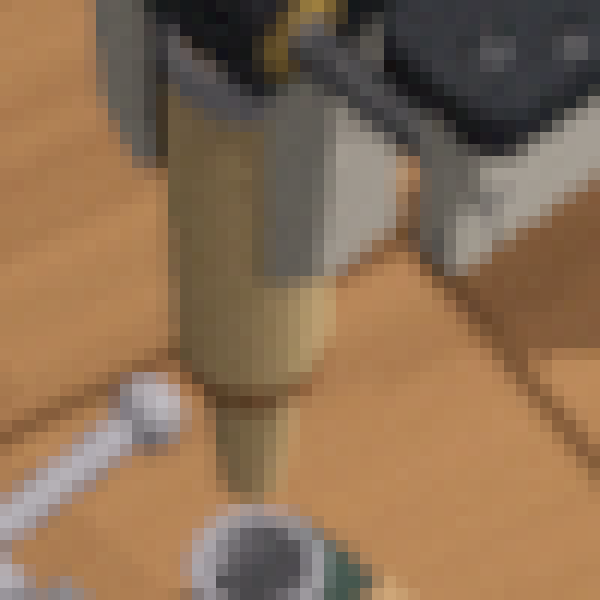

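Handle upright; the tip at (275.4,199.5) sits about 0.6 px (1–1.5 mm) left of the socket line (276.1). I shift slightly and lower it.

Emit:
{"fn": "carry_out", "kwargs": {
  "steps": [
    {"xyz": [0.05,0.13,0],"rot": [0,0,0]},
    {"xyz": [0.05,0.13,-1.5],"rot": [0,0,0]},
    {"xyz": [0.05,0.13,-2.5],"rot": [0,0,0]},
    {"xyz": [0.05,0.13,-3.2],"rot": [0,0,0]},
    {"xyz": [0.05,0.13,-3.8],"rot": [0,0,0]},
    {"xyz": [0.05,0.13,-4.2],"rot": [0,0,0]},
    {"xyz": [0.05,0.13,-4.4],"rot": [0,0,0]},
    {"xyz": [0.05,0.13,-4.4],"rot": [0,0,0]}
  ]
}}

```text
t: 4.8
tool_pos: [0.5671, -0.0099, 0.2335]
orientation: [3.129, 0.282, -0.0]
force: [-0.0, -0.4, -1.4]
opening: 0.0284
```

```bash
cat > look.py <<'E'
from h import *
import sys
n,x,y,w,hh,k=sys.argv[1],*map(int,sys.argv[2:7])
s=read_camera(n)[:,:,::-1]
cv2.imwrite("pics/"+sys.argv[7],cv2.resize(s[y:y+hh,x:x+w],None,fx=k,fy=k,interpolation=cv2.INTER_NEAREST))
st=read_state();print(st["t"],st["tool_pos"],st["force"],st["wrist_torque"],st["opening"])
E
python3 look.py scene 250 150 50 70 8 g5.png
```

```text
4.85 [ 0.56723447 -0.00986989  0.23382986] [-0.59650206 -0.01955969 -0.92460495] [-0.13418599  0.0176503  -0.08935847] 0.02780096161966338
```

View pics/g5.png

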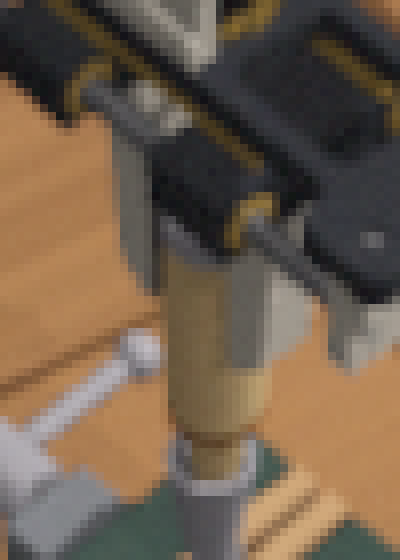

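The shank (crop 215,460) is inside the mouth, roughly centred, and shows no side force. I go on slowly.

Emit:
{"fn": "carry_out", "kwargs": {
  "steps": [
    {"xyz": [0,0,-0.1],"rot": [0,0,0]},
    {"xyz": [0,0,-0.2],"rot": [0,0,0]},
    {"xyz": [0,0,-0.3],"rot": [0,0,0]},
    {"xyz": [0,0,-0.4],"rot": [0,0,0]},
    {"xyz": [0,0,-0.4],"rot": [0,0,0]}
  ]
}}

```text
t: 5.35
tool_pos: [0.5671, -0.0099, 0.2295]
orientation: [3.129, 0.282, -0.0]
force: [-0.3, -0.9, -0.3]
opening: 0.0279
```

Emit:
{"fn": "carry_out", "kwargs": {
  "steps": [
    {"xyz": [0,0,-0.1],"rot": [0,0,0]},
    {"xyz": [0,0,-0.2],"rot": [0,0,0]},
    {"xyz": [0,0,-0.2],"rot": [0,0,0]}
  ]
}}

```text
t: 5.65
tool_pos: [0.5671, -0.0099, 0.2274]
orientation: [-3.129, -0.282, 0.0]
force: [-1.2, -0.2, -0.9]
opening: 0.028
```

Emit:
{"fn": "carry_out", "kwargs": {
  "steps": [
    {"xyz": [0,0,-0.1],"rot": [0,0,0]},
    {"xyz": [0,0,-0.2],"rot": [0,0,0]},
    {"xyz": [0,0,-0.2],"rot": [0,0,0]}
  ]
}}

```text
t: 5.95
tool_pos: [0.5671, -0.0099, 0.2254]
orientation: [-3.129, -0.282, 0.0]
force: [-0.9, -1.1, -1.7]
opening: 0.0283
```

Emit:
{"fn": "carry_out", "kwargs": {
  "steps": [
    {"xyz": [0,0,-0.05],"rot": [0,0,0]},
    {"xyz": [0,0,-0.1],"rot": [0,0,0]},
    {"xyz": [0,0,-0.1],"rot": [0,0,0]}
  ]
}}

```text
t: 6.25
tool_pos: [0.5671, -0.0099, 0.2245]
orientation: [-3.129, -0.282, 0.0]
force: [-0.8, -1.4, -1.3]
opening: 0.0284
```

Emit:
{"fn": "carry_out", "kwargs": {
  "steps": [
    {"xyz": [0,0,-0.05],"rot": [0,0,0]},
    {"xyz": [0,0,-0.1],"rot": [0,0,0]},
    {"xyz": [0,0,-0.1],"rot": [0,0,0]}
  ]
}}

```text
t: 6.55
tool_pos: [0.5672, -0.0099, 0.2237]
orientation: [3.129, 0.282, 0.0]
force: [-1.2, -1.0, 0.1]
opening: 0.0279
```

Emit:
{"fn": "carry_out", "kwargs": {
  "steps": [
    {"xyz": [0,0,-0.05],"rot": [0,0,0]},
    {"xyz": [0,0,-0.1],"rot": [0,0,0]},
    {"xyz": [0,0,-0.1],"rot": [0,0,0]}
  ]
}}

```text
t: 6.85
tool_pos: [0.5672, -0.01, 0.2228]
orientation: [3.129, 0.282, 0.0]
force: [-1.7, -1.9, 1.8]
opening: 0.028
```

Emit:
{"fn": "carry_out", "kwargs": {
  "steps": [
    {"xyz": [0,0,-0.05],"rot": [0,0,0]},
    {"xyz": [0,0,-0.1],"rot": [0,0,0]},
    {"xyz": [0,0,-0.1],"rot": [0,0,0]}
  ]
}}

```text
t: 7.15
tool_pos: [0.5672, -0.0101, 0.2219]
orientation: [3.128, 0.282, 0.0]
force: [-2.5, -2.8, 4.7]
opening: 0.0284
```

Emit:
{"fn": "carry_out", "kwargs": {
  "steps": [
    {"xyz": [-0.03,-0.03,0],"rot": [0,0,0]},
    {"xyz": [-0.05,-0.05,0],"rot": [0,0,0]},
    {"xyz": [-0.05,-0.05,0],"rot": [0,0,0]}
  ]
}}

```text
t: 7.45
tool_pos: [0.5667, -0.0103, 0.2215]
orientation: [-3.129, -0.282, -0.0]
force: [0.0, -2.8, 2.6]
opening: 0.028
```

```bash
python3 look.py scene 250 150 50 70 8 g6.png
```

```text
7.5 [ 0.56673807 -0.01033772  0.22150354] [-0.3840031  -2.64929698  1.1988154 ] [-0.67973923 -0.12435292 -0.00302876] 0.028416457446084665
```

View pics/g6.png

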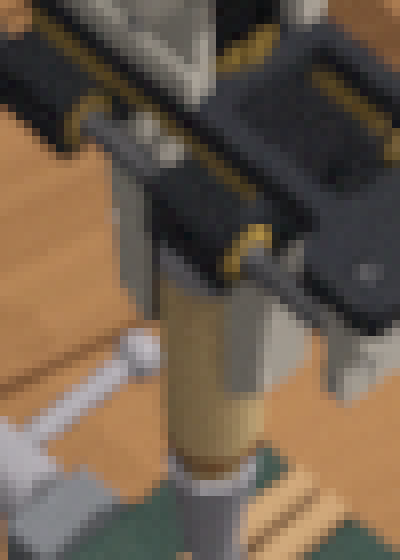

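Emit:
{"fn": "carry_out", "kwargs": {
  "steps": [
    {"xyz": [0,-0.05,0],"rot": [0,0,0]},
    {"xyz": [0,-0.1,0],"rot": [0,0,0]},
    {"xyz": [0,-0.1,-0.05],"rot": [0,0,0]},
    {"xyz": [0,-0.1,-0.1],"rot": [0,0,0]},
    {"xyz": [0,-0.1,-0.1],"rot": [0,0,0]}
  ]
}}

```text
t: 8.0
tool_pos: [0.5665, -0.0111, 0.2203]
orientation: [-3.129, -0.282, 0.001]
force: [0.8, -0.5, -1.6]
opening: 0.0285
```

Emit:
{"fn": "carry_out", "kwargs": {
  "steps": [
    {"xyz": [0,0,-0.05],"rot": [0,0,0]},
    {"xyz": [0,0,-0.1],"rot": [0,0,0]},
    {"xyz": [0,0,-0.1],"rot": [0,0,0]}
  ]
}}

```text
t: 8.3
tool_pos: [0.5666, -0.0113, 0.2195]
orientation: [-3.129, -0.282, 0.0]
force: [-0.2, -0.4, -1.0]
opening: 0.0281
```

Emit:
{"fn": "carry_out", "kwargs": {
  "steps": [
    {"xyz": [0,0,-0.05],"rot": [0,0,0]},
    {"xyz": [0,0,-0.1],"rot": [0,0,0]},
    {"xyz": [0,0,-0.1],"rot": [0,0,0]}
  ]
}}

```text
t: 8.6
tool_pos: [0.5666, -0.0113, 0.2188]
orientation: [3.129, 0.282, 0.0]
force: [-1.2, -0.2, 2.1]
opening: 0.0281
```

Emit:
{"fn": "carry_out", "kwargs": {
  "steps": [
    {"xyz": [-0.02,0,-0.03],"rot": [0,0,0]},
    {"xyz": [-0.02,0,-0.06],"rot": [0,0,0]},
    {"xyz": [-0.02,0,-0.06],"rot": [0,0,0]}
  ]
}}

```text
t: 8.9
tool_pos: [0.5666, -0.0113, 0.2184]
orientation: [3.129, 0.282, 0.001]
force: [-1.3, -0.6, 3.3]
opening: 0.0277
```

Seated at about 4 N of light pressure. I let go and look.

Emit:
{"fn": "carry_out", "kwargs": {
  "steps": [
    {"xyz": [0,0,0],"rot": [0,0,0]},
    {"xyz": [0,0,0],"rot": [0,0,0]},
    {"xyz": [0,0,0],"rot": [0,0,0]},
    {"xyz": [0,0,0],"rot": [0,0,0]}
  ],
  "grip": 0.7
}}

```text
t: 9.3
tool_pos: [0.5664, -0.0113, 0.2178]
orientation: [-3.129, -0.282, 0.001]
force: [0.8, -0.4, -0.4]
opening: 0.0556
```

Emit:
{"fn": "carry_out", "kwargs": {
  "steps": [
    {"xyz": [0,0,2],"rot": [0,0,0]},
    {"xyz": [0,0,5],"rot": [0,0,0]},
    {"xyz": [0,0,9],"rot": [0,0,0]},
    {"xyz": [-2,5,11],"rot": [0,0,0]},
    {"xyz": [-4,10,11],"rot": [0,0,0]},
    {"xyz": [-6,14.5,11],"rot": [0,0,0]},
    {"xyz": [-8,19,11],"rot": [0,0,0]},
    {"xyz": [-9.5,23.5,11],"rot": [0,0,0]},
    {"xyz": [-9.5,27,11],"rot": [0,0,0]},
    {"xyz": [-9.5,27,11],"rot": [0,0,0]}
  ]
}}

```text
t: 10.3
tool_pos: [0.4699, 0.2631, 0.3278]
orientation: [-3.127, -0.29, 0.0]
force: [0.2, 0.1, -0.0]
opening: 0.065
```

```bash
python3 - <<'E'
from h import *
s=read_camera("scene")[:,:,::-1];t=read_camera("top")[:,:,::-1]
cv2.imwrite("pics/s5.png",s);cv2.imwrite("pics/t5.png",t)
cv2.imwrite("pics/s5c.png",cv2.resize(s[150:240,240:310],None,fx=6,fy=6,interpolation=cv2.INTER_NEAREST))
cv2.imwrite("pics/t5c.png",cv2.resize(t[180:240,150:330],None,fx=4,fy=4,interpolation=cv2.INTER_NEAREST))
st=read_state();print(st["tool_pos"],st["orientation"],st["force"],st["opening"],st["t"])
E
```

```text
[0.4710409  0.25947707 0.32776063] [ 3.12809594e+00  2.85785117e-01 -5.94745075e-04] [-0.87889718  0.06592607  0.75359734] 0.06518867973184318 10.4
```

View pics/s5c.png

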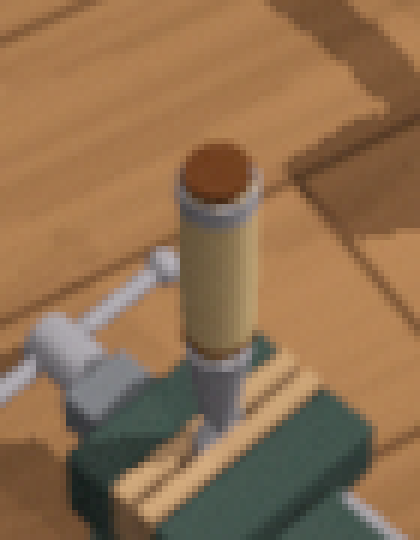

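View pics/t5c.png

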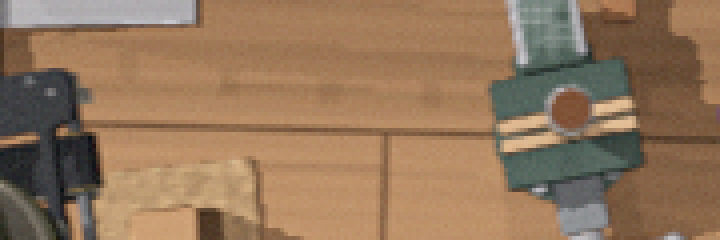

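```bash
python3 - <<'E'
from h import *
print(tri(275.3,177.9,291.9,206.9)); print(onz("scene",275.3,177.9,.253),onz("top",291.9,206.9,.253),onz("top",291.9,206.9,.245))
t=cv2.imread("pics/t5.png");h=cv2.cvtColor(t,cv2.COLOR_BGR2HSV);print(h[207,292],t[207,292])
E
```

```text
(array([ 0.56670887, -0.00963757,  0.25167547]), np.float64(0.0010854384406179106))
[ 0.56737304 -0.01068698  0.253     ] [ 0.56689356 -0.00915207  0.253     ] [ 0.56743078 -0.00925262  0.245     ]
[ 11 144 129] [ 56  83 129]
```

Emit:
{"fn": "carry_out", "kwargs": {
  "steps": [
    {"xyz": [0,1.1,-10],"rot": [0,0,84.2]},
    {"xyz": [0,1.1,-10],"rot": [0,0,84.2]},
    {"xyz": [0,1.1,-10],"rot": [0,0,84.2]},
    {"xyz": [0,1.1,-10],"rot": [0,0,84.2]},
    {"xyz": [0,1.1,-10],"rot": [0,0,84.2]},
    {"xyz": [0,1.1,-10],"rot": [0,0,84.2]},
    {"xyz": [0,1.1,-10],"rot": [0,0,84.2]},
    {"xyz": [0,1.1,-10],"rot": [0,0,84.2]},
    {"xyz": [0,1.1,-10],"rot": [0,0,84.2]},
    {"xyz": [0,1.1,-10],"rot": [0,0,84.2]}
  ],
  "grip": 1
}}

```text
t: 11.4
tool_pos: [0.4721, 0.268, 0.228]
orientation: [2.128, 2.311, -0.001]
force: [-0.5, -0.1, 0.1]
opening: 0.0928
```

```bash
python3 look.py scene 290 50 110 150 4 g7.png
```

```text
11.45 [0.47206973 0.2680566  0.22801601] [ 0.20336053 -0.94309172  0.34369892] [ 0.03800658 -0.10647596  0.02753397] 0.09285398899165437
```

View pics/g7.png

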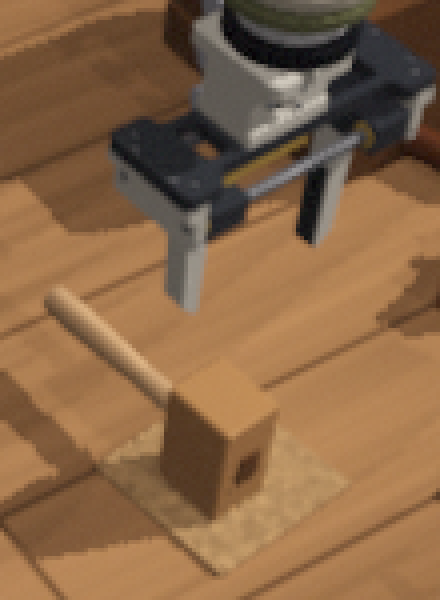

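The handle stands upright in the socket (butt at about .567,-.0096,.252). The gripper straddles the mallet head from above. I descend and grip.

Emit:
{"fn": "carry_out", "kwargs": {
  "steps": [
    {"xyz": [-0.1,0.15,-4],"rot": [0,0,0]},
    {"xyz": [-0.1,0.15,-8],"rot": [0,0,0]},
    {"xyz": [-0.1,0.15,-11.5],"rot": [0,0,0]},
    {"xyz": [-0.1,0.15,-14.5],"rot": [0,0,0]},
    {"xyz": [-0.1,0.15,-16.4],"rot": [0,0,0]},
    {"xyz": [-0.1,0.15,-16.4],"rot": [0,0,0]},
    {"xyz": [-0.1,0.15,-16.4],"rot": [0,0,0]}
  ]
}}

```text
t: 12.15
tool_pos: [0.4708, 0.2704, 0.0644]
orientation: [-2.135, -2.304, 0.001]
force: [-0.2, -0.7, -0.1]
opening: 0.0929
```

Emit:
{"fn": "carry_out", "kwargs": {
  "steps": [
    {"xyz": [0,0,0],"rot": [0,0,0]},
    {"xyz": [0,0,0],"rot": [0,0,0]},
    {"xyz": [0,0,0],"rot": [0,0,0]},
    {"xyz": [0,0,0],"rot": [0,0,0]},
    {"xyz": [0,0,0],"rot": [0,0,0]},
    {"xyz": [0,0,0],"rot": [0,0,0]}
  ],
  "grip": 0,
  "force": 50
}}

```text
t: 12.75
tool_pos: [0.4705, 0.2713, 0.0642]
orientation: [2.132, 2.307, 0.0]
force: [0.3, -0.7, -0.6]
opening: 0.05
```

Emit:
{"fn": "carry_out", "kwargs": {
  "steps": [
    {"xyz": [0,0,1],"rot": [0,0,0]},
    {"xyz": [0,0,4],"rot": [0,0,0]},
    {"xyz": [0,0,8],"rot": [0,0,0]},
    {"xyz": [0,0,12],"rot": [0,0,0]},
    {"xyz": [0,0,16],"rot": [0,0,0]},
    {"xyz": [0,0,20],"rot": [0,0,0]},
    {"xyz": [0,0,24],"rot": [0,0,0]},
    {"xyz": [0,0,27.5],"rot": [0,0,0]},
    {"xyz": [1,-3,27.5],"rot": [0,0,0]},
    {"xyz": [2,-6.5,27.5],"rot": [0,0,0]}
  ]
}}

```text
t: 13.75
tool_pos: [0.4908, 0.2065, 0.3414]
orientation: [2.128, 2.309, 0.005]
force: [0.4, 0.2, -2.5]
opening: 0.0499
```

Emit:
{"fn": "carry_out", "kwargs": {
  "steps": [
    {"xyz": [1.4,-4,0],"rot": [0,0,0]},
    {"xyz": [2.8,-8,0],"rot": [0,0,0]},
    {"xyz": [4.2,-12,0],"rot": [0,0,0]},
    {"xyz": [5.6,-16,0],"rot": [0,0,0]},
    {"xyz": [7,-19.5,0],"rot": [0,0,0]},
    {"xyz": [7.6,-21.6,0],"rot": [0,0,0]},
    {"xyz": [7.6,-21.6,0],"rot": [0,0,0]},
    {"xyz": [7.6,-21.6,0],"rot": [0,0,0]}
  ]
}}

```text
t: 14.55
tool_pos: [0.5662, -0.0099, 0.3391]
orientation: [-2.133, -2.305, 0.0]
force: [-0.1, 1.4, -2.3]
opening: 0.0502
```

```bash
python3 look.py scene 220 90 120 130 5 g8.png
```

```text
14.6 [ 0.56615619 -0.0092865   0.33923191] [-1.26004162  1.56796294 -2.31295289] [ 0.05865033 -0.12798931 -0.0034502 ] 0.04975120411396082
```

View pics/g8.png

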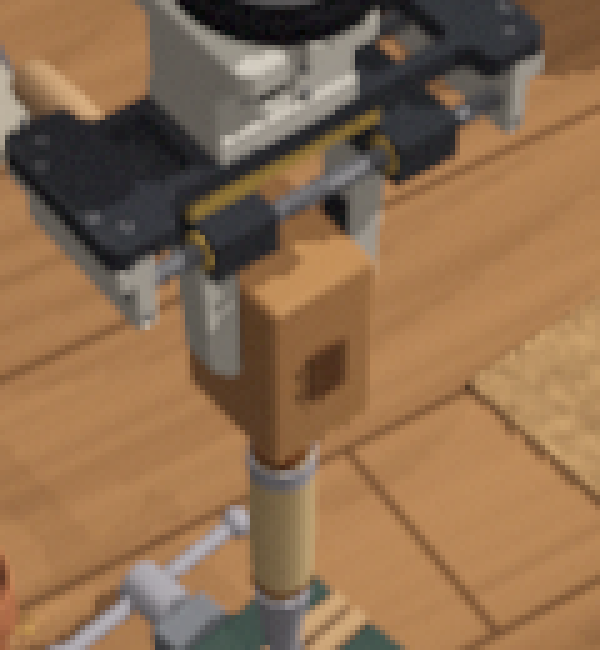

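The mallet head sits level and centred over the butt (crop 283,460). Tap 1: approach slowly.

Emit:
{"fn": "carry_out", "kwargs": {
  "steps": [
    {"xyz": [0,0,-0.6],"rot": [0,0,0]},
    {"xyz": [0,0,-1.2],"rot": [0,0,0]},
    {"xyz": [0,0,-1.6],"rot": [0,0,0]},
    {"xyz": [0,0,-1.9],"rot": [0,0,0]},
    {"xyz": [0,0,-2.1],"rot": [0,0,0]},
    {"xyz": [0,0,-2.2],"rot": [0,0,0]},
    {"xyz": [0,0,-2.3],"rot": [0,0,0]},
    {"xyz": [0,0,-2.4],"rot": [0,0,0]}
  ]
}}

```text
t: 15.4
tool_pos: [0.5666, -0.0099, 0.3152]
orientation: [2.132, 2.307, 0.0]
force: [0.3, 0.8, -2.2]
opening: 0.05
```

Emit:
{"fn": "carry_out", "kwargs": {
  "steps": [
    {"xyz": [0,0,-0.1],"rot": [0,0,0]},
    {"xyz": [0,0,-0.2],"rot": [0,0,0]}
  ]
}}

```text
t: 15.6
tool_pos: [0.5665, -0.0099, 0.313]
orientation: [2.133, 2.307, 0.0]
force: [0.1, -0.4, -2.0]
opening: 0.0499
```

Emit:
{"fn": "carry_out", "kwargs": {
  "steps": [
    {"xyz": [0,0,-0.1],"rot": [0,0,0]},
    {"xyz": [0,0,-0.2],"rot": [0,0,0]}
  ]
}}

```text
t: 15.8
tool_pos: [0.5668, -0.0099, 0.3121]
orientation: [2.132, 2.306, 0.002]
force: [-0.5, 0.4, 6.4]
opening: 0.0498
```

Emit:
{"fn": "carry_out", "kwargs": {
  "steps": [
    {"xyz": [0,0,-0.1],"rot": [0,0,0]},
    {"xyz": [0,0,-0.2],"rot": [0,0,0]}
  ]
}}

```text
t: 16.0
tool_pos: [0.5672, -0.01, 0.3112]
orientation: [2.131, 2.305, 0.003]
force: [-1.1, -0.2, 10.5]
opening: 0.0496
```

Emit:
{"fn": "carry_out", "kwargs": {
  "steps": [
    {"xyz": [0,0,-0.1],"rot": [0,0,0]},
    {"xyz": [0,0,-0.1],"rot": [0,0,0]}
  ]
}}

```text
t: 16.2
tool_pos: [0.5674, -0.0099, 0.3106]
orientation: [2.13, 2.304, 0.004]
force: [-1.3, -0.3, 9.6]
opening: 0.0497
```

Emit:
{"fn": "carry_out", "kwargs": {
  "steps": [
    {"xyz": [0,0,-0.15],"rot": [0,0,0]},
    {"xyz": [0,0,-0.3],"rot": [0,0,0]},
    {"xyz": [0,0,-0.3],"rot": [0,0,0]}
  ]
}}

```text
t: 16.5
tool_pos: [0.5676, -0.01, 0.3083]
orientation: [2.13, 2.304, 0.005]
force: [-0.7, -0.3, 12.9]
opening: 0.0496
```

Emit:
{"fn": "carry_out", "kwargs": {
  "steps": [
    {"xyz": [0,0,0.3],"rot": [0,0,0]},
    {"xyz": [0,0,0.8],"rot": [0,0,0]},
    {"xyz": [0,0,1.4],"rot": [0,0,0]},
    {"xyz": [0,0,1.6],"rot": [0,0,0]},
    {"xyz": [0,0,1.6],"rot": [0,0,0]}
  ]
}}

```text
t: 17.0
tool_pos: [0.5666, -0.0098, 0.3213]
orientation: [2.132, 2.307, 0.0]
force: [-0.5, 0.9, -2.1]
opening: 0.0495
```

```bash
python3 look.py scene 220 90 120 130 5 g9.png
```

```text
17.05 [ 0.5665124  -0.00983558  0.32098763] [ 0.19966012 -0.47148789 -2.00981281] [ 0.02693633 -0.1519724  -0.02493571] 0.04984400734876387
```

View pics/g9.png

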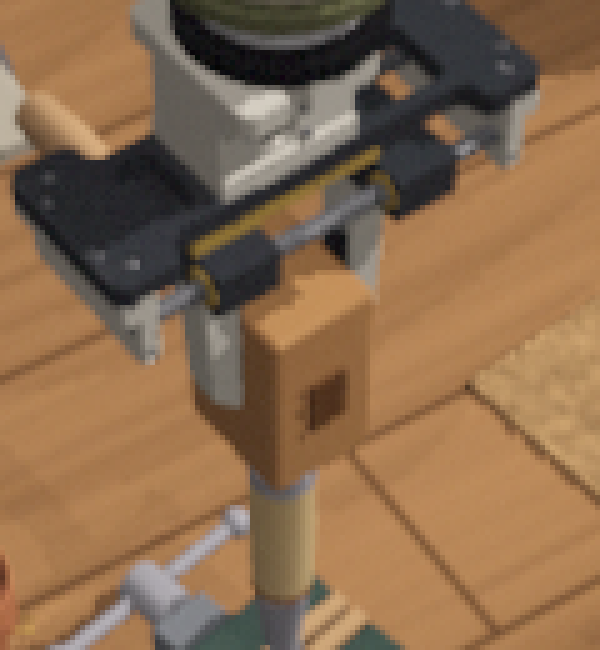

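Tap 1 done: the handle went about 4 mm deeper and is still straight. Tap 2.

Emit:
{"fn": "carry_out", "kwargs": {
  "steps": [
    {"xyz": [0,0,-0.4],"rot": [0,0,0]},
    {"xyz": [0,0,-0.8],"rot": [0,0,0]},
    {"xyz": [0,0,-0.95],"rot": [0,0,0]},
    {"xyz": [0,0,-1.1],"rot": [0,0,0]},
    {"xyz": [0,0,-1.25],"rot": [0,0,0]},
    {"xyz": [0,0,-1.4],"rot": [0,0,0]},
    {"xyz": [0,0,-1.55],"rot": [0,0,0]},
    {"xyz": [0,0,-1.7],"rot": [0,0,0]}
  ]
}}

```text
t: 17.85
tool_pos: [0.5679, -0.01, 0.3081]
orientation: [2.129, 2.303, 0.006]
force: [-1.9, -0.2, 16.9]
opening: 0.0503
```

Emit:
{"fn": "carry_out", "kwargs": {
  "steps": [
    {"xyz": [0,0,-0.15],"rot": [0,0,0]},
    {"xyz": [0,0,-0.3],"rot": [0,0,0]}
  ]
}}

```text
t: 18.05
tool_pos: [0.5687, -0.0101, 0.3074]
orientation: [2.127, 2.301, 0.01]
force: [-4.1, 0.3, 29.8]
opening: 0.0499
```

Emit:
{"fn": "carry_out", "kwargs": {
  "steps": [
    {"xyz": [0,0,-0.1],"rot": [0,0,0]},
    {"xyz": [0,0,-0.2],"rot": [0,0,0]}
  ]
}}

```text
t: 18.25
tool_pos: [0.5694, -0.0101, 0.3073]
orientation: [2.125, 2.299, 0.013]
force: [-2.2, -0.2, 34.0]
opening: 0.05
```

Emit:
{"fn": "carry_out", "kwargs": {
  "steps": [
    {"xyz": [0,0,-0.1],"rot": [0,0,0]},
    {"xyz": [0,0,-0.1],"rot": [0,0,0]}
  ]
}}

```text
t: 18.45
tool_pos: [0.5698, -0.0102, 0.3072]
orientation: [2.124, 2.298, 0.014]
force: [-3.9, 0.6, 34.4]
opening: 0.0496
```

Emit:
{"fn": "carry_out", "kwargs": {
  "steps": [
    {"xyz": [0,0,0],"rot": [0,0,0]},
    {"xyz": [0,0,0],"rot": [0,0,0]}
  ]
}}

```text
t: 18.65
tool_pos: [0.5698, -0.0102, 0.3071]
orientation: [2.124, 2.298, 0.014]
force: [-2.9, 0.3, 34.5]
opening: 0.05
```

Emit:
{"fn": "carry_out", "kwargs": {
  "steps": [
    {"xyz": [0,0,-0.1],"rot": [0,0,0]},
    {"xyz": [0,0,-0.1],"rot": [0,0,0]},
    {"xyz": [0,0,-0.1],"rot": [0,0,0]}
  ]
}}

```text
t: 18.95
tool_pos: [0.5702, -0.0102, 0.3071]
orientation: [2.123, 2.297, 0.015]
force: [-3.2, -0.3, 37.6]
opening: 0.0499
```

Emit:
{"fn": "carry_out", "kwargs": {
  "steps": [
    {"xyz": [0,0,0.4],"rot": [0,0,0]},
    {"xyz": [0,0,0.9],"rot": [0,0,0]},
    {"xyz": [0,0,1.6],"rot": [0,0,0]},
    {"xyz": [0,0,2.4],"rot": [0,0,0]},
    {"xyz": [0,0,2.8],"rot": [0,0,0]},
    {"xyz": [0,0,2.8],"rot": [0,0,0]}
  ]
}}

```text
t: 19.55
tool_pos: [0.5667, -0.0099, 0.3256]
orientation: [2.132, 2.307, 0.001]
force: [1.0, -0.4, -1.4]
opening: 0.05
```

```bash
python3 look.py scene 220 90 120 130 5 g10.png
```

```text
19.6 [ 0.56655186 -0.00986452  0.32503619] [ 0.03798272 -0.27544113 -2.00396028] [ 0.07078328 -0.14115396  0.00116412] 0.04961851859040576
```

View pics/g10.png

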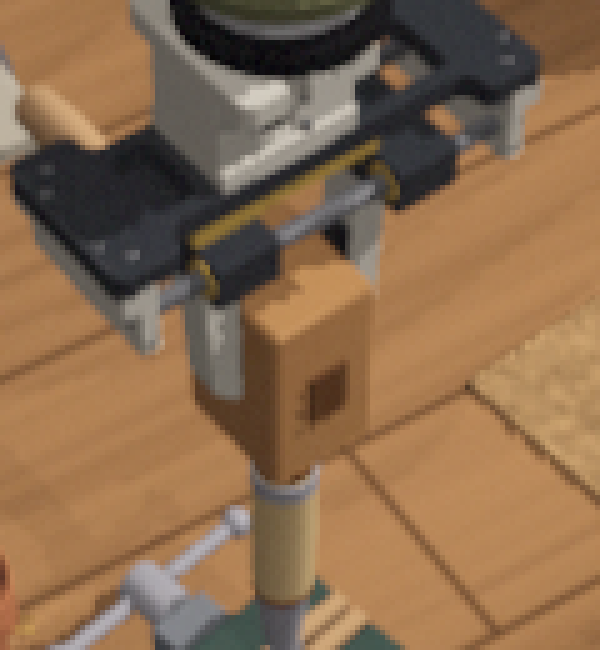

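Tap 3, to confirm the stop.

Emit:
{"fn": "carry_out", "kwargs": {
  "steps": [
    {"xyz": [0,0,-0.5],"rot": [0,0,0]},
    {"xyz": [0,0,-1.0],"rot": [0,0,0]},
    {"xyz": [0,0,-1.3],"rot": [0,0,0]},
    {"xyz": [0,0,-1.45],"rot": [0,0,0]},
    {"xyz": [0,0,-1.6],"rot": [0,0,0]},
    {"xyz": [0,0,-1.75],"rot": [0,0,0]},
    {"xyz": [0,0,-1.9],"rot": [0,0,0]},
    {"xyz": [0,0,-2.05],"rot": [0,0,0]}
  ]
}}

```text
t: 20.4
tool_pos: [0.5674, -0.01, 0.3073]
orientation: [2.13, 2.304, 0.004]
force: [-2.2, 0.7, 15.9]
opening: 0.0499
```

Emit:
{"fn": "carry_out", "kwargs": {
  "steps": [
    {"xyz": [0,0,-0.15],"rot": [0,0,0]},
    {"xyz": [0,0,-0.3],"rot": [0,0,0]},
    {"xyz": [0,0,-0.45],"rot": [0,0,0]},
    {"xyz": [0,0,-0.45],"rot": [0,0,0]}
  ]
}}

```text
t: 20.8
tool_pos: [0.5689, -0.0101, 0.3072]
orientation: [2.126, 2.3, 0.011]
force: [-2.0, 0.1, 26.8]
opening: 0.0498
```

Emit:
{"fn": "carry_out", "kwargs": {
  "steps": [
    {"xyz": [0,0,-0.15],"rot": [0,0,0]},
    {"xyz": [0,0,-0.3],"rot": [0,0,0]},
    {"xyz": [0,0,-0.3],"rot": [0,0,0]}
  ]
}}

```text
t: 21.1
tool_pos: [0.5702, -0.0103, 0.3071]
orientation: [2.123, 2.297, 0.015]
force: [-3.1, -0.3, 38.5]
opening: 0.0502
```

Emit:
{"fn": "carry_out", "kwargs": {
  "steps": [
    {"xyz": [0,0,-0.1],"rot": [0,0,0]},
    {"xyz": [0,0,-0.2],"rot": [0,0,0]},
    {"xyz": [0,0,-0.2],"rot": [0,0,0]}
  ]
}}

```text
t: 21.4
tool_pos: [0.5709, -0.0104, 0.307]
orientation: [2.122, 2.295, 0.018]
force: [-4.3, 0.2, 43.9]
opening: 0.0498
```

Locked: about 46 N with no further movement. I carry the mallet back.

Emit:
{"fn": "carry_out", "kwargs": {
  "steps": [
    {"xyz": [0,0,0.5],"rot": [0,0,0]},
    {"xyz": [0,0,1.2],"rot": [0,0,0]},
    {"xyz": [0,0,2.5],"rot": [0,0,0]},
    {"xyz": [0,0,4.4],"rot": [0,0,0]},
    {"xyz": [-1,3,4.4],"rot": [0,0,0]},
    {"xyz": [-2.2,6.5,4.4],"rot": [0,0,0]},
    {"xyz": [-3.6,10.5,4.4],"rot": [0,0,0]},
    {"xyz": [-5,14.5,4.4],"rot": [0,0,0]},
    {"xyz": [-6.4,18.5,4.4],"rot": [0,0,0]},
    {"xyz": [-7.6,22,4.4],"rot": [0,0,0]}
  ]
}}

```text
t: 22.4
tool_pos: [0.4893, 0.2119, 0.3388]
orientation: [-2.132, -2.307, 0.002]
force: [0.5, 0.2, -2.6]
opening: 0.0498
```

Emit:
{"fn": "carry_out", "kwargs": {
  "steps": [
    {"xyz": [-1.2,3.5,0],"rot": [0,0,0]},
    {"xyz": [-2,5.5,0],"rot": [0,0,0]},
    {"xyz": [-2,6.1,-2],"rot": [0,0,0]},
    {"xyz": [-2,6.1,-6],"rot": [0,0,0]},
    {"xyz": [-2,6.1,-10],"rot": [0,0,0]},
    {"xyz": [-2,6.1,-14],"rot": [0,0,0]},
    {"xyz": [-2,6.1,-18],"rot": [0,0,0]},
    {"xyz": [-2,6.1,-21],"rot": [0,0,0]},
    {"xyz": [-2,6.1,-23],"rot": [0,0,0]},
    {"xyz": [-2,6.1,-23],"rot": [0,0,0]}
  ]
}}

```text
t: 23.4
tool_pos: [0.4676, 0.2698, 0.1048]
orientation: [-2.13, -2.305, 0.012]
force: [-1.2, 0.2, -2.4]
opening: 0.0498
```

```bash
python3 - <<'E'
from h import *
s=read_camera("scene")[:,:,::-1];t=read_camera("top")[:,:,::-1]
o=np.zeros((480,800,3),np.uint8)
o[:,:400]=cv2.resize(s[90:210,290:390],None,fx=4,fy=4);o[:,400:]=cv2.resize(s[150:240,240:315],(400,480));cv2.imwrite("pics/g11.png",o)
cv2.imwrite("pics/s11.png",s)
st=read_state();print(st["t"],st["tool_pos"],st["orientation"],st["force"])
E
```

```text
23.5 [0.47029085 0.27106894 0.10917593] [-2.13223841e+00 -2.30656552e+00  1.77265654e-03] [ 0.15107972 -0.15299292 -0.24762933]
```

View pics/g11.png

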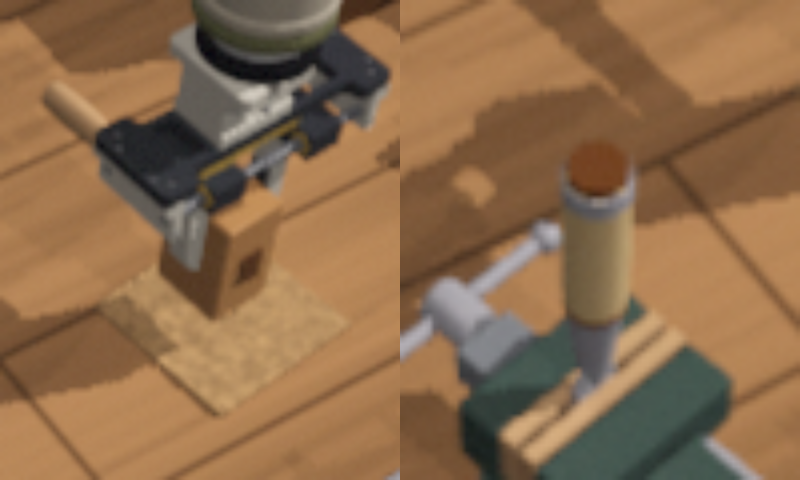

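The handle is straight with its shoulder near the rim, and the mallet is upright over its pad. I lower it.

Emit:
{"fn": "carry_out", "kwargs": {
  "steps": [
    {"xyz": [0,0,-1.5],"rot": [0,0,0]},
    {"xyz": [0,0,-2.7],"rot": [0,0,0]},
    {"xyz": [0,0,-3.5],"rot": [0,0,0]},
    {"xyz": [0,0,-4],"rot": [0,0,0]},
    {"xyz": [0,0,-4.2],"rot": [0,0,0]},
    {"xyz": [0,0,-4.3],"rot": [0,0,0]},
    {"xyz": [0,0,-4.4],"rot": [0,0,0]},
    {"xyz": [0,0,-4.4],"rot": [0,0,0]}
  ]
}}

```text
t: 24.3
tool_pos: [0.4707, 0.2713, 0.0653]
orientation: [2.132, 2.307, 0.001]
force: [-0.1, 0.5, -2.7]
opening: 0.0499
```

Emit:
{"fn": "carry_out", "kwargs": {
  "steps": [
    {"xyz": [0,0,-0.1],"rot": [0,0,0]},
    {"xyz": [0,0,-0.1],"rot": [0,0,0]}
  ]
}}

```text
t: 24.5
tool_pos: [0.4706, 0.2712, 0.0642]
orientation: [2.132, 2.307, 0.001]
force: [0.1, 0.3, -3.7]
opening: 0.0498
```

Emit:
{"fn": "carry_out", "kwargs": {
  "steps": [
    {"xyz": [0,0,-0.05],"rot": [0,0,0]},
    {"xyz": [0,0,-0.1],"rot": [0,0,0]},
    {"xyz": [0,0,-0.1],"rot": [0,0,0]}
  ]
}}

```text
t: 24.8
tool_pos: [0.4707, 0.2712, 0.0641]
orientation: [2.132, 2.307, 0.0]
force: [-3.5, -1.0, 7.4]
opening: 0.0499
```

On the pad (7 N, at the original height). I release and retreat.

Emit:
{"fn": "carry_out", "kwargs": {
  "steps": [
    {"xyz": [0,0,0.1],"rot": [0,0,0]},
    {"xyz": [0,0,0.1],"rot": [0,0,0]},
    {"xyz": [0,0,0.1],"rot": [0,0,0]},
    {"xyz": [0,0,0.1],"rot": [0,0,0]},
    {"xyz": [0,0,0.1],"rot": [0,0,0]},
    {"xyz": [0,0,0.1],"rot": [0,0,0]}
  ],
  "grip": 1
}}

```text
t: 25.4
tool_pos: [0.4704, 0.2711, 0.0639]
orientation: [-2.132, -2.307, 0.0]
force: [-1.5, 0.9, -0.3]
opening: 0.0913
```

Emit:
{"fn": "carry_out", "kwargs": {
  "steps": [
    {"xyz": [0,0,2],"rot": [0,0,0]},
    {"xyz": [0,0,5],"rot": [0,0,0]},
    {"xyz": [0,0,9],"rot": [0,0,0]},
    {"xyz": [0,0,13],"rot": [0,0,0]},
    {"xyz": [0,0,17],"rot": [0,0,0]},
    {"xyz": [0,0,20],"rot": [0,0,0]},
    {"xyz": [-3,3,22],"rot": [0,0,0]},
    {"xyz": [-6,6,22],"rot": [0,0,0]},
    {"xyz": [-8,8,22],"rot": [0,0,0]},
    {"xyz": [-8,8,22],"rot": [0,0,0]}
  ]
}}

```text
t: 26.4
tool_pos: [0.3882, 0.3534, 0.2844]
orientation: [-2.128, -2.31, -0.001]
force: [-0.2, 0.0, -1.5]
opening: 0.0929
```

```bash
python3 - <<'E'
from h import *
s=read_camera("scene")[:,:,::-1];t=read_camera("top")[:,:,::-1]
cv2.imwrite("pics/s12.png",s);cv2.imwrite("pics/t12.png",t)
cv2.imwrite("pics/s12c.png",cv2.resize(s[150:240,240:390],None,fx=5,fy=5))
st=read_state();print(st["t"],st["tool_pos"],st["force"],st["opening"])
E
```

```text
26.5 [0.39021359 0.35134547 0.28401457] [-0.13567319 -0.03523628 -0.66285554] 0.09296051306051151
```

View pics/s12.png

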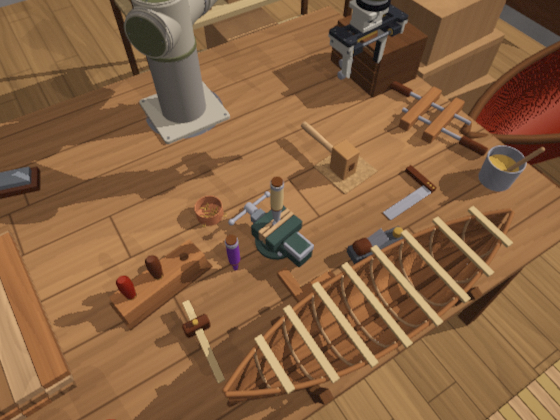

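View pics/t12.png

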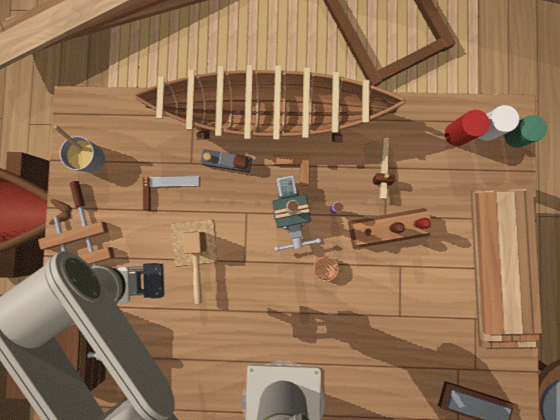

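View pics/s12c.png

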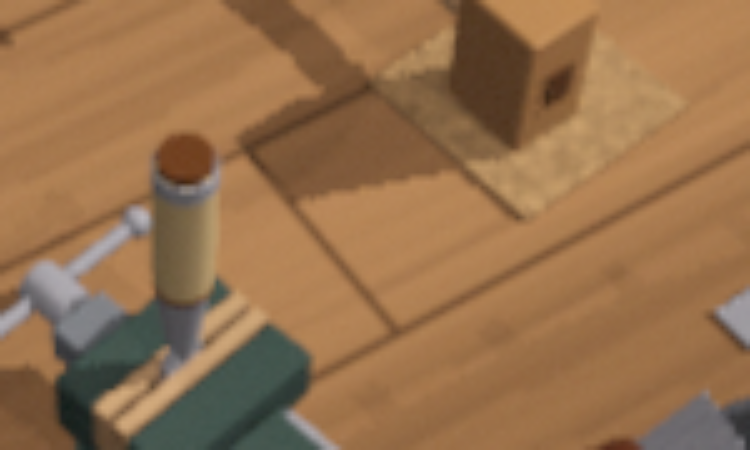

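The handle stands upright in the socket (butt at scene 277,181). The mallet stands on its pad at (345,160), and the bystanders haven't moved. I check the tilt once, then hand in.

```bash
python3 - <<'E'
from h import *
r=[]
for n,box in(("scene",(265,172,24,16)),("top",(282,198,22,20))):
    im=cv2.imread(f"pics/{n[0]}12.png");x,y,w,h=box;c=cv2.cvtColor(im[y:y+h,x:x+w],cv2.COLOR_BGR2HSV)
    m=cv2.inRange(c,(4,125,60),(14,255,170));k,l,st,ce=cv2.connectedComponentsWithStats(m);i=1+st[1:,4].argmax();print(n,ce[i]+[x,y],st[i]);r+=list(ce[i]+[x,y])
print(tri(*r))
close_job()
E
```

```text
scene [276.42990654 180.74766355] [  5   4  13  11 107]
top [292.31666667 205.53333333] [ 6  3  9  9 60]
(array([ 0.57073881, -0.01010347,  0.24668448]), np.float64(0.000156254415886179))
the job is handed in; nothing more can be done
```

The ash handle is in the chisel's socket and locked, and the mallet is back upright on its pad. I handed the job in at about 26.5 s of the 72 s limit. No verdict is reported.

- **Fitting:** I took the handle from the rack and set it in the socket with at most about 6 N, easing out the side force as it went in. I then let go, and it stood by itself.
- **Locking:** I gave three separate slow taps. It went about 5.5 mm deeper over the first two. In the third, the load rose to about 46 N, well under the 70 N that splits it, and it went no deeper.
- **Last pictures:** The mallet stands on its pad where it started, and the bystanders and the purple handle look unmoved.
- **Small disagreement:** The butt now measures (0.571, -0.010, 0.247). The socket centre measured x = 0.567, so the butt is about 4 mm off in x. That could be a slight lean of 2 to 3 degrees, since the tool drifted about 4 mm in +x under the tap loads. It could also be measurement error of 2 to 3 mm. I handed in within the same script, so I did not act on it.
- **Gap:** The butt height puts the shoulder about 2 mm above the rim.

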